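Empty the bearing tray into the scrap bin and park it on the sloped rack

ROBOT

A 6-joint arm with a two-finger parallel gripper is mounted at the origin on the work surface. World frame = base frame: x ahead of the robot, y to its left, z up, the work surface at z = 0. Lengths are in m, angles in rad, forces in N, time in s.
With the tool pointing down it reaches from about 0.375 to 0.9 m from the base axis. Payload 3.1 kg.
Tool frame: the origin (TCP) lies between the finger pads; the fingertips stand 19 mm ahead of it and the grasp point (between the pads) is the TCP; z points along the fingers, y is the direction in which the jaws open and shut (so a half turn about z gives the same grasp; the last joint's range is limited). The gripper opens to 87 mm and grips with 3 to 60 N. Pads are 19 mm wide; open, the fingers measure 117 mm over their backs; the gripper's body (75 mm by 190 mm) begins 51 mm behind the grasp point.
Start: joints at [-1.419, 0.527, 1.433, -0, 1.181, -0.178], TCP at [0.202, -0.591, 0.242] pointing down, gripper open.
Joint ranges: [-3.08, 3.08], [-0.75, 2.2], [0.22, 2.44], [-1.43, 4.57], [0, 2.65], [-2.85, 2.85]. Speed limits (rad/s): [2.79, 2.79, 3.14, 3.14, 3.14, 3.14].

INTERFACE

Orientations are given as a unit quaternion [x, y, z, w].
In Python, from rig import robot gives the robot as it stands.
- The arm moves only by the tool apply_moves, never from a script. Its argument "series" is a list of rows, each a list of 7 numbers: the shift along the tool's x, y, z in cm, then the turn, a rotation vector about the tool's x, y, z in degrees, then the opening, from 0 (shut) to 1 (fully open). In form: [[dx, dy, dz, rx, ry, rz, grip], ...]. A call has 1 to 5 rows; each row is the pose to reach, as a shift and turn from the pose commanded when the call began, along the tool's axes at that moment; what a row does not reach only later rows make up. A row lasts 1/12 s, in which the tool goes at most 41.7 mm and 7.16 degrees, less where a joint would pass 70% of its speed; a pose out of reach is approached as far as the arm can. A call with a gripper value outside its range is refused whole. The fingers move at their own pace and stop on an object; "newtons" is the grip in N (left out, the last holds). Time passes only in rows, so rows that repeat a pose let the fingers close. It gives the time, the measured TCP pose, the force and the opening at its end, in the units of the state.
- robot.get_obs(): the state, without advancing time (a new reading comes with each control period).
- robot.camera(name): name is "side" or "top" or "wrist"; returns the picture (480x640x3 uint8, red, green, blue); there is no depth.
- robot.camera_params(name): a dict with "mtx" (3x3 intrinsics, pixels), "origin" and "rotation" of the camera in the world. Camera axes: x right, y down, z forward; pixel columns grow to the right and rows downward; lengths in m; the calibration is good to about 2 mm. A picture is of the moment at which its call begins: read the wrist's pose just before it. camera_params takes no time and is no camera call; for the wrist camera it gives the pose at the moment of the call.
- robot.hand_in(): hands the job in, once; it reports no verdict.
The state is a dict: "time": time; "q": joint angles; "joint_velocities": joint speeds; "joint_torque": joint torques, N m; "position": TCP position; "tool_rot": TCP orientation; "ft_force": force on the tool from outside, world axes, zero at the start; "moment": the same for the moment, N m; "grip_width": finger opening in m.
Only numpy, scipy, OpenCV 4.12 (cv2) and the standard library are available. Lean on these libraries where they do the work, as an engineer would, in place of code of your own. Each camera call takes 0.05 s, during which the arm holds its last target. There are 200 camera calls.

TASK

Pick up the green tray by its handle and tip it over the blue bin so that all four worn bearings slide off into the bin; they are greasy, so do not touch them with the gripper. Then park the empty tray on the sloped rack: flat on both rails, centred and straight along them, with its open spout end at the low end close to the red stops, and let go. Leave everything else on the bench where it is.

Things in the scene. Friction and masses are not known exactly. Their poses are not given: they have to be found in the camera images.
- tray: small green steel parts tray, 150 x 100 mm, loose, about 0.25 kg. Origin: centre of its underside; z up, +x to the handle end, -x to the spout end. Floor 3 mm thick; walls 3 mm thick, 22 mm high on both long sides and the handle end; the spout end (-x) is open. It stands on the bench with four loose bearings in it, spout roughly towards the robot; a black bridge handle stands over its +x end
- tray_handle (a point): middle of the tray's black flat grip bar: 14 mm thick (tray x), 80 mm long (tray y), 30 mm high; 68 mm from the tray's centre towards +x, 70 mm above its underside, on two thin uprights 36 mm either side. Its flat faces look to tray +x and -x: fingers close on it from above along tray x, and then stay above bearings and walls
- tray_spout (a point): middle of the tray's open edge, on its floor: 75 mm from the tray's centre towards -x, 3 mm above the underside
- bearing0: small worn ball bearing, loose, lying flat in the tray: disc of 32 mm diameter, 10 mm high, about 37 g. Origin: centre of the face it lies on. It slides on the tray once that is tipped by roughly 18 to 27 degrees
- bearing1: small worn ball bearing, loose, lying flat in the tray: disc of 32 mm diameter, 10 mm high, about 37 g. Origin: centre of the face it lies on. It slides on the tray once that is tipped by roughly 18 to 27 degrees
- bearing2: small worn ball bearing, loose, lying flat in the tray: disc of 32 mm diameter, 10 mm high, about 37 g. Origin: centre of the face it lies on. It slides on the tray once that is tipped by roughly 18 to 27 degrees
- bearing3: small worn ball bearing, loose, lying flat in the tray: disc of 32 mm diameter, 10 mm high, about 37 g. Origin: centre of the face it lies on. It slides on the tray once that is tipped by roughly 18 to 27 degrees
- bin: blue open-topped steel scrap bin, fixed to the bench, 180 mm (its x) x 160 mm (its y) outside, 60 mm high, walls 4 mm. Origin: centre of its underside, on the bench; z up
- rack_deck: top of the narrow raised rack, fixed: two steel rails 178 mm long (along x), 10 mm wide, centred 30 mm either side of the middle, sloping 0.20 rad. Origin: midway between the rails, at mid-length, on their upper faces, 85 mm above the bench; z square to the slope, x up it; -x is the low end, roughly towards the robot. There each rail has a red stop, 14 mm high, its face 83 mm from the origin
- screwdriver: screwdriver lying on the bench, loose; to be left alone. Origin: on its underside, near its middle
- wrench: steel wrench lying on the bench, loose; to be left alone. Origin: on its underside, near its middle
- big_bearing: large bearing, 80 mm across, 18 mm high, loose; to be left alone. Origin: on its underside
- grease_tin: red tin, 76 mm across, 75 mm high, loose; to be left alone. Origin: on its underside
- oil_bottle: yellow bottle, 60 mm across, 120 mm high, loose; to be left alone. Origin: on its underside
- bushing: brass bushing, 44 mm across, 30 mm high, loose; to be left alone. Origin: on its underside
- shaft_hub: dark flanged hub, 64 mm across, 45 mm high, loose; to be left alone. Origin: on its underside
Not all that is in view belongs to the job. What is meant by the tray is not brown, and is the larger of those in its own colour.

How it is judged:
By the outcome, as a careful person would: the job done as asked, in the order asked, and still so for the second after the job is handed in, with the robot touching nothing.
It also fails if it takes over 59 s, if anything falls off the work surface, if the arm or the gripper's body presses on something with over 40 N, if the wrist force passes 120 N, or if a joint passes its speed limit or range.

## Working session

There is one attempt and no reset: what is moved stays moved. The work goes in short steps, Python scripts to look and compute and a tool call to move; the robot and the scene stay as the last step left them, time stands still between calls to the robot, and variables do not carry over. Pictures are saved under pics/ and viewed, about 8 in all and at most 12, crops included, and the job is handed in when it is done.

Besides the shell and the picture viewer there is one more tool, called after "Request:" as name([rows], argument=value, ...), one row to a line, values as JSON. apply_moves: Moves the arm, as the interface text tells. Its arguments: {"type":"object","properties":{"series":{"type":"array"},"newtons":{"type":"number"}},"required":["series"]}

```bash
ls; mkdir -p pics; python3 - <<'E'
from rig import robot
import cv2,json
for n in ("top","side"):
    im=robot.camera(n); cv2.imwrite(f"pics/{n}0.png",im[:,:,::-1])
    p=robot.camera_params(n); print(n,p)
o=robot.get_obs(); print(o)
E
```

```text
pics
top {'mtx': array([[568.7844042 ,   0.        , 324.12507995],
       [  0.        , 568.7844042 , 241.43563355],
       [  0.        ,   0.        ,   1.        ]]), 'origin': array([ 0.29262129, -0.00599485,  1.47870602]), 'rotation': array([ 0.70873067, -0.70090993,  0.05455598, -0.05873461])}
side {'mtx': array([[559.88322677,   0.        , 313.23961217],
       [  0.        , 559.88322677, 228.36583054],
       [  0.        ,   0.        ,   1.        ]]), 'origin': array([-0.13175783,  0.7615359 ,  0.72715684]), 'rotation': array([-0.29481965,  0.82737952, -0.44980076,  0.1618758 ])}
{'time': 0.1, 'q': array([-1.41949937e+00,  5.28403563e-01,  1.43373670e+00, -1.85412345e-05,
        1.18138517e+00, -1.78503363e-01]), 'joint_velocities': array([-1.53855587e-04, -2.25111348e-03, -1.90254420e-03,  9.48006394e-04,
       -9.34958313e-04,  5.22359279e-05]), 'joint_torque': array([-1.90542323e-04, -4.40986025e+01, -1.77151179e+01,  6.35068375e-02,
        5.33933763e-02, -3.92071365e-05]), 'position': array([ 0.20233799, -0.59070627,  0.24066271]), 'tool_rot': array([ 9.86433710e-01,  1.64157249e-01,  4.57322157e-06, -9.66415793e-04]), 'ft_force': array([ 0.34559106,  0.6498888 , -0.29597578]), 'moment': array([-0.00205566, -0.03833836,  0.02394312]), 'grip_width': 0.08740269242114442}
```

View pics/top0.png

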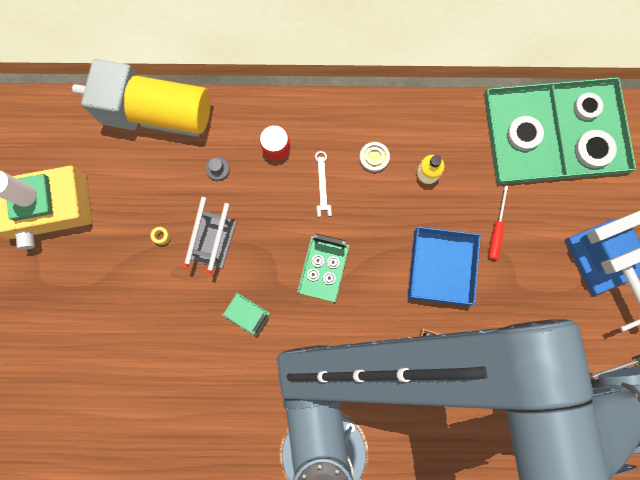

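View pics/side0.png

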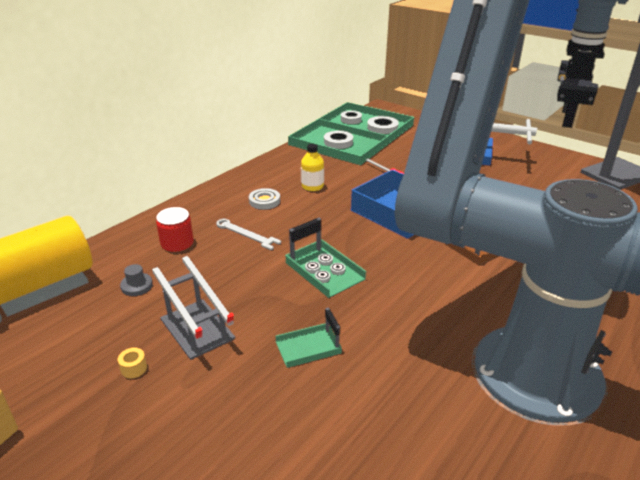

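Top view: the candidates for the tray are the green tray with four bearings (324,268), a smaller green tray (246,314), a brown one partly hidden under the arm (430,333), and a two-cell green crate (560,130) that has no handle. I choose the one at (324,268), because it is green, has a handle, holds four bearings and is larger than the other handled green tray. The rack is at (211,237) with red stops at (187,265) and (210,270). The bin is at (445,267).

```bash
cat > h.py <<'E'
import numpy as np, cv2
from scipy.spatial.transform import Rotation as R
from rig import robot
def ray(n,uv,p=None):
    p=p or robot.camera_params(n); uv=np.atleast_2d(uv).astype(float)
    d=np.c_[uv,np.ones(len(uv))]@np.linalg.inv(p["mtx"]).T
    return np.array(p["origin"]),R.from_quat(p["rotation"]).apply(d)
def onz(n,uv,z,p=None):
    o,d=ray(n,uv,p); return o+d*((z-o[2])/d[:,2])[:,None]
def proj(n,X,p=None):
    p=p or robot.camera_params(n)
    c=R.from_quat(p["rotation"]).inv().apply(np.atleast_2d(X)-p["origin"])@p["mtx"].T
    return c[:,:2]/c[:,2:]
def cross(n1,uv1,n2,uv2,p1=None,p2=None):
    o1,d1=ray(n1,uv1,p1);o2,d2=ray(n2,uv2,p2);d1=d1[0];d2=d2[0]
    s=np.linalg.lstsq(np.c_[d1,-d2],o2-o1,rcond=None)[0]
    a,b=o1+s[0]*d1,o2+s[1]*d2; return (a+b)/2,np.linalg.norm(a-b)
def hsvmask(im,lo,hi): return cv2.inRange(cv2.cvtColor(im,cv2.COLOR_RGB2HSV),lo,hi)
def blobs(m,box,amin=8):
    x0,y0,x1,y1=box; k=np.zeros_like(m); k[y0:y1,x0:x1]=m[y0:y1,x0:x1]
    cs,_=cv2.findContours(k,cv2.RETR_EXTERNAL,cv2.CHAIN_APPROX_NONE)
    return sorted([c for c in cs if cv2.contourArea(c)>amin],key=cv2.contourArea,reverse=True)
E
python3 - <<'E'
from h import *
np.set_printoptions(precision=4,suppress=True)
t=cv2.imread("pics/top0.png")[:,:,::-1]; s=cv2.imread("pics/side0.png")[:,:,::-1]
t=np.ascontiguousarray(t);s=np.ascontiguousarray(s)
def box(n,c,z):
    b=cv2.boxPoints(cv2.minAreaRect(c)); P=onz(n,b,z)
    return b,P,np.linalg.norm(P[1]-P[0]),np.linalg.norm(P[2]-P[1])
for nm,lo,hi,bx,z in [("tray",(60,60,30),(90,255,255),(285,225,360,310),.022),("small",(60,60,30),(90,255,255),(215,285,280,340),.02),("bin",(105,100,30),(125,255,255),(395,215,490,315),.06),("handle",(0,0,0),(180,255,60),(300,225,360,255),.085)]:
    for c in blobs(hsvmask(t,lo,hi),bx)[:2]:
        b,P,l1,l2=box("top",c,z); print(nm,cv2.contourArea(c),b.round(1).tolist(),P.mean(0),l1,l2,"edge angs",np.degrees(np.arctan2(*(P[1]-P[0])[[1,0]])))
for n,im,bx in (("top",t,(175,250,225,280)),("side",s,(185,305,245,345))):
    m=hsvmask(im,(0,140,90),(6,255,255))|hsvmask(im,(174,140,90),(180,255,255))
    for c in blobs(m,bx,2): print("stop",n,cv2.contourArea(c),c[:,0].mean(0))
for n,im,bx in (("top",t,(175,190,245,275)),("side",s,(145,250,240,340))):
    for c in blobs(hsvmask(im,(0,0,170),(180,60,255)),bx):
        print("rail",n,cv2.contourArea(c),cv2.boxPoints(cv2.minAreaRect(c)).round(1).tolist())
a=cv2.resize(t[220:310,285:365],None,fx=5,fy=5,interpolation=cv2.INTER_CUBIC)
b=cv2.resize(t[190:280,175:245],None,fx=5,fy=5,interpolation=cv2.INTER_CUBIC)
cv2.imwrite("pics/crop1.png",np.hstack([a,b])[:,:,::-1])
E
```

```text
tray 2036.0 [[297.3999938964844, 292.3999938964844], [311.5, 236.10000610351562], [348.6000061035156, 245.39999389648438], [334.6000061035156, 301.6000061035156]] [0.4572 0.0059 0.022 ] 0.15015475365242814 0.09948791040145738 edge angs -12.996330968764441
small 976.0 [[222.60000610351562, 315.20001220703125], [236.8000030517578, 292.5], [269.6000061035156, 313.0], [255.39999389648438, 335.79998779296875]] [0.339  0.2006 0.02  ] 0.06748846301128884 0.09967517204825294 edge angs -30.389768703112914
bin 4671.5 [[407.29998779296875, 299.1000061035156], [414.6000061035156, 226.1999969482422], [481.3999938964844, 232.8000030517578], [474.1000061035156, 305.79998779296875]] [ 0.4639 -0.2983  0.06  ] 0.18580938596489674 0.16936402433462222 edge angs -6.38763257948463
handle 23.5 [[313.6000061035156, 239.60000610351562], [314.1000061035156, 237.5], [343.5, 244.89999389648438], [343.0, 247.0]] [ 0.5161 -0.0074  0.085 ] 0.0054890659303054815 0.07530241907502708 edge angs -13.041752434631357
stop top 11.5 [208.2308 271.3077]
stop top 11.5 [185.2308 265.    ]
stop side 41.0 [198.4583 332.375 ]
stop side 35.5 [230.1304 317.    ]
rail top 598.0 [[196.10000610351562, 265.29998779296875], [217.0, 199.8000030517578], [234.1999969482422, 205.3000030517578], [213.39999389648438, 270.79998779296875]]
rail top 246.0 [[184.3000030517578, 262.6000061035156], [201.1999969482422, 196.3000030517578], [205.89999389648438, 197.5], [189.0, 263.79998779296875]]
rail top 16.0 [[194.0, 248.5], [202.0, 218.0], [205.60000610351562, 218.89999389648438], [197.60000610351562, 249.39999389648438]]
rail side 427.0 [[151.1999969482422, 269.20001220703125], [156.89999389648438, 265.3999938964844], [199.5, 329.29998779296875], [193.8000030517578, 333.20001220703125]]
rail side 386.5 [[181.60000610351562, 258.0], [186.8000030517578, 254.3000030517578], [230.60000610351562, 315.70001220703125], [225.39999389648438, 319.3999938964844]]
```

View pics/crop1.png

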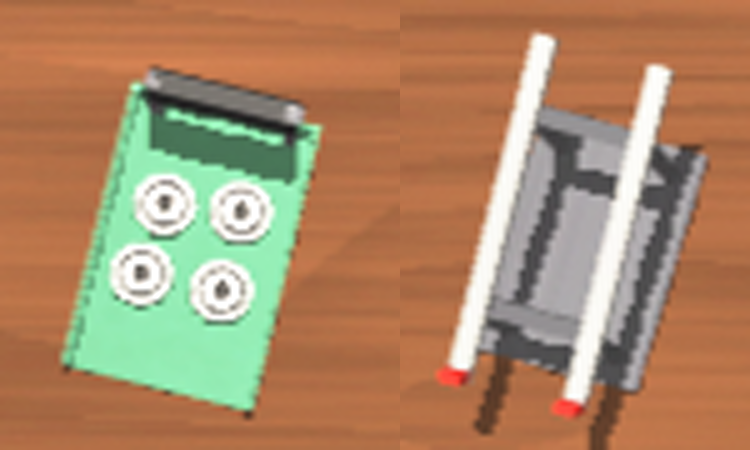

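The crop confirms the choice: the green tray holds four bearings and its bar handle is at the far end. The rack's two white rails slope down to red stops at about (187,265) and (209,271). Next I work out the rack pose from both views and plan the grasp.

```bash
python3 - <<'E'
from h import *
np.set_printoptions(precision=4,suppress=True)
t=cv2.imread("pics/top0.png")[:,:,::-1].copy()
# rack by plane heights in the top view; rail ends (stop outer end at low end)
hi=.085+np.sin(.2)*.089; lo=.085-np.sin(.2)*.083
H=onz("top",[[203.6,197.4],[226.8,203.6]],hi); L=onz("top",[[188,262.2],[210.8,268.4]],lo)
print("high",H,"low(stop face)",L,"len",np.linalg.norm(H-L,axis=1),"gauge",np.linalg.norm(H[0]-H[1]),np.linalg.norm(L[0]-L[1]))
d=(H-L).mean(0);print("yaw",np.degrees(np.arctan2(d[1],d[0])))
# stops by two views
for a,b in (([185.2,265],[198.46,332.4]),([208.2,271.3],[230.1,317])): print("stop 2view",cross("top",a,"side",b))
# fit lines to rails in top view from contour centroid by row
m=hsvmask(t,(0,0,190),(180,50,255))
for x0,x1 in((187.6,203.6),(210.4,226.6)):
    pts=[]
    for v in range(202,262):
        xc=x0+(x1-x0)*((264 if x0<200 else 270)-v)/66.; xs=np.arange(int(xc-4),int(xc+6)); w=m[v,xs]>0
        if w.sum(): pts.append((xs[w].mean(),v))
    f=np.polyfit(*np.array(pts).T[::-1],1); vs=np.array([205,260]); uv=np.c_[np.polyval(f,vs),vs]
    z=np.array([.085,.085])
    for _ in range(4):
        P=onz("top",uv,.085).copy(); P=np.vstack([onz("top",uv[i],z[i]) for i in(0,1)])
        c=np.array([.535,.275]); dd=P[0,:2]-P[1,:2]; dd/=np.linalg.norm(dd); z=.085+np.tan(.2)*((P[:,:2]-(H+L)[:,:2].mean(0)/2-dd*0)@dd)
    print("rail",P,"yaw",np.degrees(np.arctan2(dd[1],dd[0])))
print("handle bar", onz("top",[[330,239]],.085))
o=robot.get_obs(); T=R.from_quat(o["tool_rot"]); print(T.as_matrix())
E
```

```text
high [[0.6228 0.3042 0.1027]
 [0.6076 0.2459 0.1027]] low(stop face) [[0.4645 0.3434 0.0685]
 [0.4495 0.2856 0.0685]] len [0.1666 0.1666] gauge 0.06024397783609063 0.05963156022542653
yaw -14.014628374140655
stop 2view (array([0.4568, 0.3488, 0.0729]), np.float64(0.0002809228048188948))
stop 2view (array([0.4415, 0.2904, 0.0751]), np.float64(5.599059942600824e-05))
rail [[0.6046 0.3101 0.0976]
 [0.4699 0.3452 0.0694]] yaw -14.610274018778764
rail [[0.6045 0.2483 0.1008]
 [0.4702 0.2836 0.0726]] yaw -14.746489022672202
handle bar [[ 0.5243 -0.0109  0.085 ]]
[[ 0.9461  0.3239 -0.0003]
 [ 0.3239 -0.9461  0.0019]
 [ 0.0003 -0.0019 -1.    ]]
```

Request:
apply_moves([
  [2, -1.8, 0, 0, 0, 0, 1],
  [5, -4.5, 0, 0, 0, 0, 1],
  [8, -7.2, 0, 0, 0, 0, 1],
  [11, -10, 0, 0, 0, 0, 1],
  [14, -12.7, 0, 0, 0, 0, 1],
], newtons=60)

```text
time: 0.52
position: [0.294, -0.4237, 0.241]
tool_rot: [0.987, 0.164, -0.0, -0.001]
ft_force: [0.1, 0.1, 0.1]
grip_width: 0.0868
```

Request:
apply_moves([
  [3, -2.7, 0, 0, 0, 0, 1],
  [6, -5.4, 0, 0, 0, 0, 1],
  [9, -8.1, 0, 0, 0, 0, 1],
  [12, -10.9, 0, 0, 0, 0, 1],
  [15, -13.6, 0, 0, 0, 0, 1],
])

```text
time: 0.93
position: [0.3919, -0.2464, 0.2414]
tool_rot: [0.986, 0.164, -0.0, -0.0]
ft_force: [0.8, 0.5, -0.0]
grip_width: 0.087
```

Request:
apply_moves([
  [3, -2.7, 0, 0, 0, -7, 1],
  [6, -5.4, 0, 0, 0, -14, 1],
  [9, -8.1, 0, 0, 0, -21, 1],
  [12, -10.9, 0, 0, 0, -28, 1],
  [14, -12.7, 0, 0, 0, -35, 1],
])

```text
time: 1.35
position: [0.4836, -0.0797, 0.2414]
tool_rot: [0.89, 0.457, 0.0, -0.001]
ft_force: [-0.1, -0.4, -0.5]
grip_width: 0.0871
```

```bash
cat >> h.py <<'E'
def tool(yaw,tilt=0):
    "tool attitude holding a tray with x yawed by yaw and raised by tilt (deg)"
    tr=R.from_euler("ZY",[yaw,-tilt],degrees=True)
    return tr*R.from_matrix(np.array([[0,1,0],[1,0,0],[0,0,-1.]]))
def plan(pos,rot,cmd=None):
    o=robot.get_obs(); p,q=(o["position"],R.from_quat(o["tool_rot"])) if cmd is None else cmd
    d=q.inv().apply(np.array(pos)-p)*100; r=(q.inv()*rot).as_rotvec(degrees=True)
    print("t %.2f"%o["time"],"at",o["position"].round(4),"go cm",d.round(2),"deg",r.round(2),"|d| %.1f"%np.linalg.norm(d),"w",o["grip_width"].round(4),"F",o["ft_force"].round(1))
E
python3 - <<'E'
from h import *
plan([.5238,-.010,.20],tool(-13))
E
```

```text
Traceback (most recent call last):
  File "h.py", line 30, in plan
    print("t %.2f"%o["time"],"at",o["position"].round(4),"go cm",d.round(2),"deg",r.round(2),"|d| %.1f"%np.linalg.norm(d),"w",o["grip_width"].round(4),"F",o["ft_force"].round(1))
                                                                                                                              ^^^^^^^^^^^^^^^^^^^^^
AttributeError: 'float' object has no attribute 'round'
```

```bash
sed -i 's/o\["grip_width"\].round(4)/round(o["grip_width"],4)/' h.py
python3 - <<'E'
from h import *
plan([.5238,-.010,.20],tool(-13))
E
```

```text
t 1.35 at [ 0.4836 -0.0797  0.2414] go cm [ 8.   -0.8   4.15] deg [ -0.04  -0.06 -22.65] |d| 9.0 w 0.0871 F [-0.1 -0.4 -0.5]
```

Request:
apply_moves([
  [2.7, -0.3, 1, 0, 0, -6.5, 1],
  [5.4, -0.6, 2.2, 0, 0, -13, 1],
  [7.2, -0.8, 3.4, 0, 0, -19, 1],
  [8, -0.8, 4.1, 0, 0, -22.6, 1],
  [8, -0.8, 4.1, 0, 0, -22.6, 1],
])

```text
time: 1.77
position: [0.5232, -0.0118, 0.1988]
tool_rot: [0.784, 0.621, -0.001, -0.001]
ft_force: [-0.3, 0.4, -0.1]
grip_width: 0.0869
```

```bash
python3 - <<'E'
from h import *
plan([.5238,-.010,.072],tool(-13))
im=robot.camera("wrist"); p=robot.camera_params("wrist")
cv2.imwrite("pics/w1.png",im[:,:,::-1]); np.save("w1.npy",p,allow_pickle=True)
print(p)
c=np.array([.457,.006,0]);T=R.from_euler("z",-13,degrees=True)
print(proj("wrist",c+T.apply([[.068,-.04,.085],[.068,.04,.085],[-.075,-.05,.003],[-.075,.05,.003]]),p))
E
```

```text
t 1.77 at [ 0.5232 -0.0118  0.1988] go cm [ 0.18  0.06 12.68] deg [-0.2  -0.02 -0.29] |d| 12.7 w 0.0869 F [-0.3  0.4 -0.1]
{'mtx': array([[415.05256208,   0.        , 323.07426124],
       [  0.        , 415.05256208, 238.3251765 ],
       [  0.        ,   0.        ,   1.        ]]), 'origin': array([0.54303057, 0.06683874, 0.34313354]), 'rotation': array([ 0.98182314, -0.11561431, -0.01827815,  0.14940736])}
[[321.78626958 292.01425493]
 [320.67081866 174.07792832]
 [159.0242949  264.11493745]
 [143.43445563 147.69672992]]
```

View pics/w1.png

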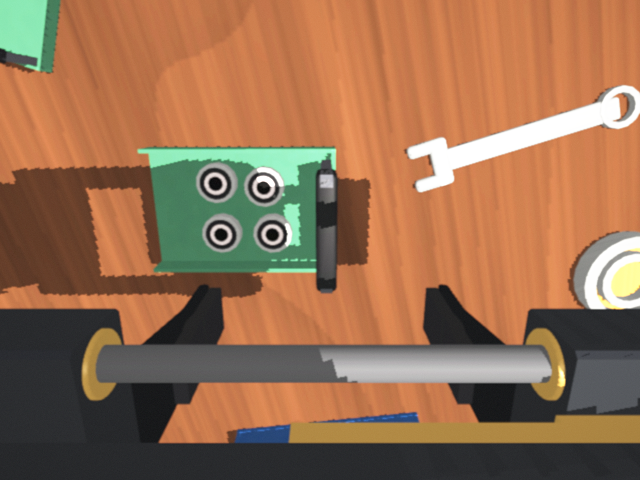

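The wrist view shows the bar upright at cols 317–337, rows 170–291. The bearings sit at cols 196–292, clear of the fingers. I'll place the bar centre from this.

```bash
python3 - <<'E'
from h import *
p=np.load("w1.npy",allow_pickle=True).item()
print(onz("wrist",[[327,231],[327,171],[326.5,291]],.085,p).round(4))
E
```

```text
[[ 0.5276 -0.0071  0.085 ]
 [ 0.5365  0.0306  0.085 ]
 [ 0.5175 -0.0483  0.085 ]]
```

Request:
apply_moves([
  [0.3, 0.3, 3, 0, 0, 0, 1],
  [0.3, 0.3, 7, 0, 0, 0, 1],
  [0.3, 0.3, 10.5, 0, 0, 0, 1],
  [0.3, 0.3, 12.2, 0, 0, 0, 1],
  [0.3, 0.3, 12.6, 0, 0, 0, 1],
])

```text
time: 2.23
position: [0.5249, -0.012, 0.0719]
tool_rot: [0.786, 0.618, -0.002, -0.002]
ft_force: [0.6, 0.2, -0.2]
grip_width: 0.0874
```

Request:
apply_moves([
  [0, 0, 0, 0, 0, 0, 0],
  [0, 0, 0, 0, 0, 0, 0],
  [0, 0, 0, 0, 0, 0, 0],
  [0, 0, 0, 0, 0, 0, 0],
  [0, 0, 0, 0, 0, 0, 0],
], newtons=50)

```text
time: 2.65
position: [0.5281, -0.0118, 0.076]
tool_rot: [0.785, 0.619, 0.001, 0.001]
ft_force: [-0.2, 0.7, 0.1]
grip_width: 0.0613
```

Request:
apply_moves([
  [0, 0, 0, 0, 0, 0, 0],
  [0, 0, 0, 0, 0, 0, 0],
  [0, 0, 0, 0, 0, 0, 0],
  [0, 0, 0, 0, 0, 0, 0],
  [0, 0, 0, 0, 0, 0, 0],
])

```text
time: 3.07
position: [0.5272, -0.0114, 0.0745]
tool_rot: [0.785, 0.619, -0.0, -0.0]
ft_force: [-0.5, 0.5, -0.0]
grip_width: 0.0281
```

```bash
python3 - <<'E'
from h import *
plan([.5268,-.009,.072],tool(-13.3))
E
```

```text
t 3.07 at [ 0.5272 -0.0114  0.0745] go cm [ 0.23 -0.1   0.25] deg [-0.  -0.  -0.2] |d| 0.4 w 0.0281 F [-0.5  0.5 -0. ]
```

Request:
apply_moves([
  [0, 0, 0.1, 0, 0, 0, 0],
  [0, 0, 0.2, 0, 0, 0, 0],
  [0, 0, 0.2, 0, 0, 0, 0],
  [0, 0, 0.2, 0, 0, 0, 0],
  [0, 0, 0.2, 0, 0, 0, 0],
])

```text
time: 3.48
position: [0.5263, -0.0112, 0.0722]
tool_rot: [0.785, 0.619, -0.001, -0.001]
ft_force: [-2.7, 1.2, -1.0]
grip_width: 0.0133
```

Request:
apply_moves([
  [0, 0, 0, 0, 0, 0, 0],
  [0, 0, 0, 0, 0, 0, 0],
  [0, 0, -0.2, 0, 0, 0, 0],
  [0, 0, -0.6, 0, 0, 0, 0],
  [0, 0, -1.2, 0, 0, 0, 0],
])

```text
time: 3.9
position: [0.5275, -0.0116, 0.0844]
tool_rot: [0.785, 0.619, 0.0, 0.0]
ft_force: [-1.3, 0.1, -5.1]
grip_width: 0.0134
```

```bash
python3 - <<'E'
from h import *
plan([.5268,-.009,.25],tool(-13.3))
E
```

```text
t 3.90 at [ 0.5275 -0.0116  0.0844] go cm [  0.24  -0.13 -16.56] deg [ 0.01  0.   -0.21] |d| 16.6 w 0.0134 F [-1.3  0.1 -5.1]
```

Request:
apply_moves([
  [0, 0, -1.6, 0, 0, 0, 0],
  [0, 0, -4, 0, 0, 0, 0],
  [0, 0, -7, 0, 0, 0, 0],
  [0, 0, -10, 0, 0, 0, 0],
  [0, 0, -12, 0, 0, 0, 0],
])

```text
time: 4.32
position: [0.5283, -0.0117, 0.2077]
tool_rot: [0.785, 0.619, 0.001, 0.002]
ft_force: [0.4, 0.4, -5.2]
grip_width: 0.0137
```

Request:
apply_moves([
  [-0.7, 0.5, -1, 0, 0, 0, 0],
  [-2, 1.4, -1.6, 0, 0, 0, 0],
  [-3.9, 2.7, -2, 0, 0, 0, 0],
  [-6.1, 4.2, -2.4, 0, 0, 0, 0],
  [-8.2, 5.7, -2.6, 0, 0, 0, 0],
])

```text
time: 4.73
position: [0.5639, -0.1063, 0.2309]
tool_rot: [0.785, 0.619, 0.0, 0.0]
ft_force: [0.2, 0.1, -4.3]
grip_width: 0.0137
```

Request:
apply_moves([
  [-2.1, 1.5, 0, 0, 0, 0, 0],
  [-4.3, 3, 0, 0, 0, 0, 0],
  [-6.4, 4.4, 0, 0, 0, 0, 0],
  [-8.5, 5.9, 0, 0, 0, 0, 0],
  [-10.7, 7.4, 0, 0, 0, 0, 0],
])

```text
time: 5.15
position: [0.6103, -0.2278, 0.2295]
tool_rot: [0.786, 0.619, -0.0, -0.001]
ft_force: [0.6, -1.1, -4.5]
grip_width: 0.0138
```

Request:
apply_moves([
  [-2.1, 1.5, 0, 0, 0, -1.4, 0],
  [-4.3, 3, 0, 0, 0, -2.8, 0],
  [-6.1, 4.2, 0, 0, 0, -4.2, 0],
  [-7.6, 5.2, 0, 0, 0, -5.6, 0],
  [-8.6, 6, 0, 0, 0, -6.9, 0],
])

```text
time: 5.57
position: [0.6484, -0.3269, 0.229]
tool_rot: [0.747, 0.665, -0.0, -0.0]
ft_force: [0.6, 0.6, -4.1]
grip_width: 0.0136
```

```bash
python3 - <<'E'
from h import *
plan([.6508,-.3229,.23],tool(-6.4))
for n in("top","side"): 
    im=robot.camera(n); cv2.imwrite(f"pics/{n}1.png",im[:,:,::-1])
a=cv2.imread("pics/top1.png")[140:340,340:540]; b=cv2.imread("pics/side1.png")[120:320,300:500]
cv2.imwrite("pics/c2.png",cv2.resize(np.hstack([a,b]),None,fx=2,fy=2))
E
```

```text
t 5.57 at [ 0.6484 -0.3269  0.229 ] go cm [ 0.42  0.2  -0.1 ] deg [-0.06  0.02 -0.26] |d| 0.5 w 0.0136 F [ 0.6  0.6 -4.1]
```

View pics/c2.png

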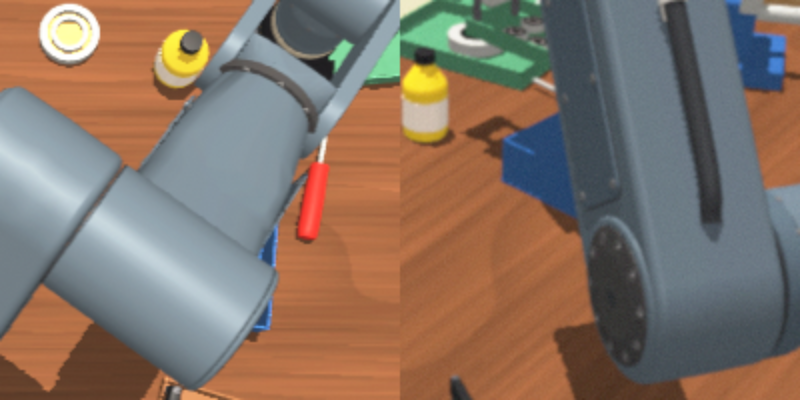

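The arm hides the tray in both views, but the 4.1 N load matches the tray plus four bearings (0.40 kg). I'll compute a tipping path about the spout, using the bin centre and the bottle position.

```bash
cat >> h.py <<'E'
def tip(S,yaw,th):
    tr=R.from_euler("ZY",[yaw,-th],degrees=True); return np.array(S)+tr.apply([.143,0,.067])
E
python3 - <<'E'
from h import *
print("bottle cap",onz("top",[[436,160]],.12))
cmd=None
for th,z in((12,.115),(24,.092),(36,.088),(50,.09)):
    t=tip([.508,-.309,z],-6.4,th); print(t.round(3)); plan(t,tool(-6.4,th),cmd); cmd=(t,tool(-6.4,th))
E
```

```text
bottle cap [[ 0.7194857  -0.27117137  0.12      ]]
[ 0.633 -0.323  0.21 ]
t 5.67 at [ 0.6487 -0.3271  0.229 ] go cm [ 0.22 -1.59  1.87] deg [-12.     0.1   -0.36] |d| 2.5 w 0.0136 F [-0.7 -0.3 -4.2]
[ 0.611 -0.321  0.211]
t 5.67 at [ 0.6487 -0.3271  0.229 ] go cm [ 0.   -2.18 -0.58] deg [-12.  -0.   0.] |d| 2.3 w 0.0136 F [-0.7 -0.3 -4.2]
[ 0.584 -0.318  0.226]
t 5.67 at [ 0.6487 -0.3271  0.229 ] go cm [ 0.   -1.87 -2.46] deg [-12.   0.   0.] |d| 3.1 w 0.0136 F [-0.7 -0.3 -4.2]
[ 0.548 -0.314  0.243]
t 5.67 at [ 0.6487 -0.3271  0.229 ] go cm [-0.   -1.93 -3.42] deg [-14.   0.  -0.] |d| 3.9 w 0.0136 F [-0.7 -0.3 -4.2]
```

Request:
apply_moves([
  [0, -0.3, 0.4, -2.4, 0, 0, 0],
  [0.1, -0.6, 0.8, -4.8, 0, 0, 0],
  [0.1, -1, 1.1, -7.2, 0, 0, 0],
  [0.2, -1.3, 1.5, -9.6, 0, 0, 0],
  [0.2, -1.6, 1.9, -12, 0, 0, 0],
], newtons=60)

```text
time: 6.08
position: [0.6317, -0.3182, 0.2106]
tool_rot: [0.743, 0.661, 0.07, 0.077]
ft_force: [-0.2, 0.2, -4.5]
grip_width: 0.0135
```

Request:
apply_moves([
  [0, -0.4, -0.1, -2.4, 0, 0, 0],
  [0, -0.9, -0.2, -4.8, 0, 0, 0],
  [0, -1.3, -0.3, -7.2, 0, 0, 0],
  [0, -1.7, -0.5, -9.6, 0, 0, 0],
  [0, -2.2, -0.6, -12, 0, 0, 0],
])

```text
time: 6.5
position: [0.6092, -0.3156, 0.2123]
tool_rot: [0.73, 0.651, 0.139, 0.154]
ft_force: [0.6, -0.3, -4.6]
grip_width: 0.0135
```

Request:
apply_moves([
  [0, -0.4, -0.5, -2.4, 0, 0, 0],
  [0, -0.8, -1, -4.8, 0, 0, 0],
  [0, -1.1, -1.5, -7.2, 0, 0, 0],
  [0, -1.5, -2, -9.6, 0, 0, 0],
  [0, -1.9, -2.5, -12, 0, 0, 0],
])

```text
time: 6.92
position: [0.5821, -0.3125, 0.2279]
tool_rot: [0.71, 0.633, 0.206, 0.23]
ft_force: [0.3, 0.8, -2.3]
grip_width: 0.0135
```

Request:
apply_moves([
  [0, 0, 0, 0, 0, 0, 0],
  [0, 0, 0, 0, 0, 0, 0],
  [0, 0, 0, 0, 0, 0, 0],
  [0, 0, 0, 0, 0, 0, 0],
  [0, 0, 0, 0, 0, 0, 0],
])

```text
time: 7.33
position: [0.5838, -0.3139, 0.2282]
tool_rot: [0.71, 0.633, 0.206, 0.231]
ft_force: [0.6, 0.1, -3.2]
grip_width: 0.0134
```

```bash
python3 - <<'E'
from h import *
plan(tip([.508,-.309,.09],-6.4,50),tool(-6.4,50))
im=robot.camera("wrist"); cv2.imwrite("pics/w2.png",im[:,:,::-1])
E
```

```text
t 7.33 at [ 0.5838 -0.3139  0.2282] go cm [-0.37 -2.01 -3.24] deg [-13.99   0.13  -0.09] |d| 3.8 w 0.0134 F [ 0.6  0.1 -3.2]
```

View pics/w2.png

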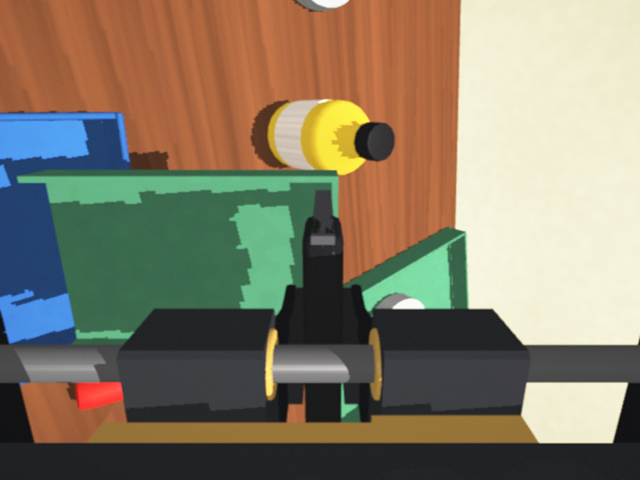

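The wrist view shows an empty tray floor (cols 50–330, rows 180–340) with the spout over the blue bin. I tip a little further to be sure, then withdraw.

Request:
apply_moves([
  [0, -0.5, -0.8, -3.5, 0, 0, 0],
  [-0.1, -1, -1.6, -7, 0, 0, 0],
  [-0.2, -1.5, -2.4, -10.5, 0, 0, 0],
  [-0.3, -1.9, -3.3, -14, 0, 0, 0],
  [-0.3, -1.9, -3.3, -14, 0, 0, 0],
])

```text
time: 7.8
position: [0.5463, -0.3127, 0.2423]
tool_rot: [0.678, 0.602, 0.281, 0.315]
ft_force: [0.5, 0.4, -4.0]
grip_width: 0.0139
```

Request:
apply_moves([
  [0, 0, 0, 0, 0, 0, 0],
  [0, 0, 0, 0, 0, 0, 0],
  [0, 0, 0, 0, 0, 0, 0],
])

```text
time: 8.05
position: [0.5489, -0.3134, 0.2438]
tool_rot: [0.676, 0.603, 0.281, 0.316]
ft_force: [-0.7, -0.1, -2.8]
grip_width: 0.0134
```

```bash
python3 - <<'E'
from h import *
plan([.58,-.31,.33],tool(-10,25))
a=[.58,-.31,.33],tool(-10,25)
plan([.58,-.10,.33],tool(-12,11.5),a)
# estimated rack
d=R.from_euler("ZY",[-14.4,-np.degrees(.2)],degrees=True)
O=np.array([.5328,.297,.085]); print("TCP on rack",O+d.apply([-.005+.068,0,.072]))
E
```

```text
t 8.05 at [ 0.5489 -0.3134  0.2438] go cm [ 0.68  8.56 -3.2 ] deg [25.01 -2.04  2.79] |d| 9.2 w 0.0134 F [-0.7 -0.1 -2.8]
t 8.05 at [ 0.5489 -0.3134  0.2438] go cm [20.68 -3.3  -1.54] deg [13.5  -0.63  1.9 ] |d| 21.0 w 0.0134 F [-0.7 -0.1 -2.8]
TCP on rack [0.57874959 0.28520215 0.16808096]
```

Request:
apply_moves([
  [0.1, 1.7, -0.6, 5, -0.4, 0.6, 0],
  [0.3, 3.4, -1.3, 10, -0.8, 1.1, 0],
  [0.4, 5.1, -1.9, 15, -1.2, 1.7, 0],
  [0.5, 6.8, -2.6, 20, -1.6, 2.2, 0],
  [0.7, 8.6, -3.2, 25, -2, 2.8, 0],
])

```text
time: 8.47
position: [0.5752, -0.3027, 0.3028]
tool_rot: [0.709, 0.629, 0.226, 0.225]
ft_force: [1.2, 1.6, -2.9]
grip_width: 0.0139
```

Request:
apply_moves([
  [3, -0.6, -0.3, 2.7, -0.1, 0.4, 0],
  [7, -1.2, -0.6, 5.4, -0.2, 0.8, 0],
  [11, -2, -0.9, 8.1, -0.3, 1.2, 0],
  [15, -2.6, -1.2, 10.8, -0.4, 1.6, 0],
  [19, -3.3, -1.5, 13.5, -0.6, 1.9, 0],
])

```text
time: 8.88
position: [0.5604, -0.1087, 0.3021]
tool_rot: [0.742, 0.638, 0.15, 0.141]
ft_force: [0.9, 1.5, -2.8]
grip_width: 0.0132
```

```bash
python3 - <<'E'
from h import *
plan([.579,.18,.28],tool(-14.4,11.46))
E
```

```text
t 8.88 at [ 0.5604 -0.1087  0.3021] go cm [28.72 -3.43  2.26] deg [12.09 -4.25  5.25] |d| 29.0 w 0.0132 F [ 0.9  1.5 -2.8]
```

Request:
apply_moves([
  [4, -0.5, 0.2, 2.4, -0.8, 1, 0],
  [8, -1, 0.4, 4.8, -1.7, 2.1, 0],
  [12, -1.4, 0.6, 7.2, -2.5, 3.1, 0],
  [16, -1.9, 0.8, 9.7, -3.4, 4.2, 0],
  [19, -2.3, 1, 12.1, -4.2, 5.2, 0],
])

```text
time: 9.3
position: [0.5704, 0.0844, 0.292]
tool_rot: [0.786, 0.611, 0.062, 0.079]
ft_force: [0.7, -0.8, -4.0]
grip_width: 0.0136
```

```bash
python3 - <<'E'
from h import *
plan([.579,.18,.28],tool(-14.4,11.46))
E
```

```text
t 9.30 at [0.5704 0.0844 0.292 ] go cm [ 9.47 -1.73  0.89] deg [ 0.03 -0.1   0.12] |d| 9.7 w 0.0136 F [ 0.7 -0.8 -4. ]
```

Request:
apply_moves([
  [3.5, -0.6, 0.3, 0, 0, 0, 0],
  [7, -1.2, 0.6, 0, 0, 0, 0],
  [9.5, -1.7, 0.9, 0, 0, 0, 0],
  [9.5, -1.7, 0.9, 0, 0, 0, 0],
  [9.5, -1.7, 0.9, 0, 0, 0, 0],
])

```text
time: 9.72
position: [0.5793, 0.1782, 0.2788]
tool_rot: [0.785, 0.612, 0.062, 0.079]
ft_force: [-0.2, -2.1, -2.5]
grip_width: 0.0137
```

Request:
apply_moves([
  [0, 0, 0, 0, 0, 0, 0],
  [0, 0, 0, 0, 0, 0, 0],
  [0, 0, 0, 0, 0, 0, 0],
])

```text
time: 9.97
position: [0.5798, 0.1749, 0.2794]
tool_rot: [0.786, 0.61, 0.062, 0.079]
ft_force: [0.2, 0.2, -3.7]
grip_width: 0.0134
```

```bash
python3 - <<'E'
from h import *
p=robot.camera_params("wrist"); im=robot.camera("wrist")
cv2.imwrite("pics/w3.png",im[:,:,::-1]); np.save("w3.npy",p,allow_pickle=True)
plan([.579,.285,.20],tool(-14.4,11.46))
d=R.from_euler("ZY",[-14.4,-np.degrees(.2)],degrees=True); O=np.array([.5328,.297,.085])
print(proj("wrist",O+d.apply([[s*.089,y,0] for s in(-1,1) for y in (.025,.035,-.025,-.035)]),p).round(0).tolist())
E
```

```text
t 10.02 at [0.5798 0.1748 0.2793] go cm [10.64 -4.36  7.22] deg [ 0.12 -0.05 -0.03] |d| 13.6 w 0.0133 F [ 0.1  0.3 -4. ]
[[31.0, 35.0], [28.0, 19.0], [46.0, 110.0], [48.0, 124.0], [287.0, 35.0], [286.0, 19.0], [289.0, 110.0], [289.0, 124.0]]
```

View pics/w3.png

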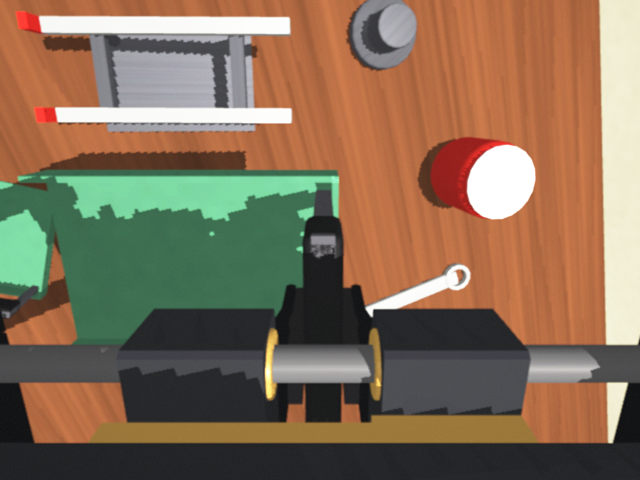

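The wrist view shows both rails, with high ends at about (291,26) and (291,116) and red stops at (29,21) and (46,115). The tray is empty. I intersect the rail axes with the deck plane.

```bash
python3 - <<'E'
from h import *
np.set_printoptions(precision=4,suppress=True)
p=np.load("w3.npy",allow_pickle=True).item(); im=cv2.imread("pics/w3.png")[:,:,::-1].copy()
m=hsvmask(im,(0,0,200),(180,40,255)); red=hsvmask(im,(0,150,100),(6,255,255))|hsvmask(im,(174,150,100),(180,255,255))
U=[]
for y0,y1 in((5,50),(95,135)):
    c=blobs(m,(20,y0,310,y1),300)[0][:,0]; r=blobs(red,(5,y0,80,y1),20)[0][:,0]
    rows=[(u,np.flatnonzero(m[y0:y1,u]).mean()+y0,np.ptp(np.flatnonzero(m[y0:y1,u]))+1) for u in range(75,280)]
    rows=np.array(rows); f=np.polyfit(rows[:,0],rows[:,1],1)
    lo,hi=c[:,0].min()-.5,c[:,0].max()+.5
    print("white",lo,hi,"width px",rows[:,2].mean(),"red",r.min(0),r.max(0),"slope",f[0])
    U+=[[80,np.polyval(f,80)],[270,np.polyval(f,270)],[hi,np.polyval(f,hi)],[lo,np.polyval(f,lo)]]
o,d=ray("wrist",U,p)
O=np.array([.5328,.297,.085]); yaw=-14.4
for _ in range(5):
    T=R.from_euler("ZY",[yaw,-np.degrees(.2)],degrees=True); n=T.apply([0,0,1])
    P=o+d*(((O-o)@n)/(d@n))[:,None]
    v=(P[1]-P[0])+(P[5]-P[4]); yaw=np.degrees(np.arctan2(v[1],v[0]))
    h=(P[2]+P[6])/2; O=h-T.apply([.089,0,0]); O[2]=.085
print("yaw",yaw,"O",O,"gauge",np.linalg.norm(np.cross(P[4]-P[0],v/np.linalg.norm(v))),"len to stop",P[2]-P[3],np.linalg.norm(P[2]-P[3]),np.linalg.norm(P[6]-P[7]),"(172 less hidden)")
# tray in the gripper: outer +y rim corners (22 mm) seen
E
```

```text
white 39.5 289.5 width px 16.317073170731707 red [16 11] [41 33] slope 0.0031689208953768963
white 55.5 291.5 width px 14.902439024390244 red [ 34 107] [ 56 122] slope 0.004381468429190556
yaw -14.577532529444822 O [0.5352 0.2981 0.085 ] gauge 0.05968755180992821 len to stop [ 0.1644 -0.0426  0.0344] 0.17323140238127485 0.17356212938474957 (172 less hidden)
```

```bash
python3 - <<'E'
from h import *
np.set_printoptions(precision=2,suppress=True)
p=np.load("w3.npy",allow_pickle=True).item(); im=cv2.imread("pics/w3.png")[:,:,::-1].copy()
o=robot.get_obs(); tl=R.from_quat(o["tool_rot"]); tr=tl*R.from_matrix(np.array([[0,1,0],[1,0,0],[0,0,-1.]])).inv()
print("tray att ZYX",tr.as_euler("ZYX",degrees=True))
def P(X): return proj("wrist",o["position"]+tr.apply(np.atleast_2d(X)-[.068,0,.072]),p)
print("pred rim ends",P([[-.075,.05,.022],[.075,.05,.022]]),"1mm y,z,x:",P([.075,.051,.022])-P([.075,.05,.022]),P([-.075,.05,.023])-P([-.075,.05,.022]),"bar top",P([[.068,-.04,.085],[.068,.04,.085]]))
g=hsvmask(im,(60,60,30),(90,255,255))
for u in (60,100,200,300,330): 
    w=np.flatnonzero(g[140:260,u])+140; print(u,w[0])
r=g[168:176]; print("cols",[(168+i,np.flatnonzero(x[:345]).min(),np.flatnonzero(x[:345]).max()) for i,x in enumerate(r) if x[:345].any()])
k=cv2.cvtColor(im,cv2.COLOR_RGB2GRAY); print("bar col322 rows",[(v,int(k[v,322])) for v in range(180,250,5)])
E
```

```text
tray att ZYX [-14.43 -11.58   0.05]
pred rim ends [[ 15.65 180.75]
 [336.33 180.92]] 1mm y,z,x: [[ 0.02 -2.13]] [[-1.52  0.35]] bar top [[321.07 438.87]
 [320.9  242.55]]
60 170
100 170
200 170
300 171
330 171
cols [(170, np.int64(46), np.int64(245)), (171, np.int64(42), np.int64(336)), (172, np.int64(39), np.int64(336)), (173, np.int64(35), np.int64(336)), (174, np.int64(30), np.int64(336)), (175, np.int64(25), np.int64(337))]
bar col322 rows [(180, 193), (185, 91), (190, 72), (195, 63), (200, 64), (205, 64), (210, 64), (215, 54), (220, 28), (225, 28), (230, 32), (235, 88), (240, 146), (245, 74)]
```

```bash
python3 - <<'E'
from h import *
T=R.from_euler("ZY",[-14.57,-np.degrees(.2)],degrees=True)
O=np.array([.5332,.2937,.085]); tg=O+T.apply([.063,0,.0722]); up=tg+T.apply([0,0,.05])
print(tg,up); plan(up,tool(-14.57,11.46)); plan(tg,tool(-14.57,11.46),(up,tool(-14.57,11.46)))
E
```

```text
[0.57907592 0.28177586 0.16827697] [0.56946191 0.28427475 0.2172803 ]
t 10.02 at [0.5798 0.1748 0.2793] go cm [10.34 -4.9   5.34] deg [ 0.12 -0.08  0.14] |d| 12.6 w 0.0133 F [ 0.1  0.3 -4. ]
t 10.02 at [0.5798 0.1748 0.2793] go cm [-0. -0.  5.] deg [0. 0. 0.] |d| 5.0 w 0.0133 F [ 0.1  0.3 -4. ]
```

Request:
apply_moves([
  [3, -1.4, 0.8, 0, 0, 0, 0],
  [6, -2.8, 2, 0, 0, 0, 0],
  [9, -4.2, 3.5, 0, 0, 0, 0],
  [10.3, -4.9, 4.8, 0.1, -0.1, 0.1, 0],
  [10.3, -4.9, 5.3, 0.1, -0.1, 0.1, 0],
])

```text
time: 10.43
position: [0.5673, 0.287, 0.2151]
tool_rot: [0.786, 0.61, 0.06, 0.078]
ft_force: [0.2, -0.3, -3.2]
grip_width: 0.0139
```

Request:
apply_moves([
  [0, 0, 0, 0, 0, 0, 0],
  [0, 0, 0, 0, 0, 0, 0],
  [0, 0, 0, 0, 0, 0, 0],
  [0, 0, 0, 0, 0, 0, 0],
])

```text
time: 10.77
position: [0.5699, 0.2839, 0.2186]
tool_rot: [0.787, 0.609, 0.062, 0.08]
ft_force: [0.1, 0.5, -3.1]
grip_width: 0.0139
```

```bash
python3 - <<'E'
from h import *
plan([.5791,.2818,.1683],tool(-14.57,11.46))
p=robot.camera_params("wrist"); im=robot.camera("wrist"); np.save("w4.npy",p,allow_pickle=True)
s=robot.camera("side")
cv2.imwrite("pics/w4.png",im[:,:,::-1]); cv2.imwrite("pics/s4.png",s[:,:,::-1])
a=im[60:360,:400]; b=cv2.resize(s[180:380,100:300],(400,400))
c=np.zeros((400,800,3),np.uint8); c[:300,:400]=a; c[:,400:]=b; cv2.imwrite("pics/c4.png",c[:,:,::-1])
o=robot.get_obs(); print(o["position"])
E
```

```text
t 10.77 at [0.5699 0.2839 0.2186] go cm [ 0.02 -0.08  5.12] deg [ 0.11 -0.04  0.03] |d| 5.1 w 0.0139 F [ 0.1  0.5 -3.1]
[0.56957332 0.28419746 0.21841812]
```

View pics/c4.png

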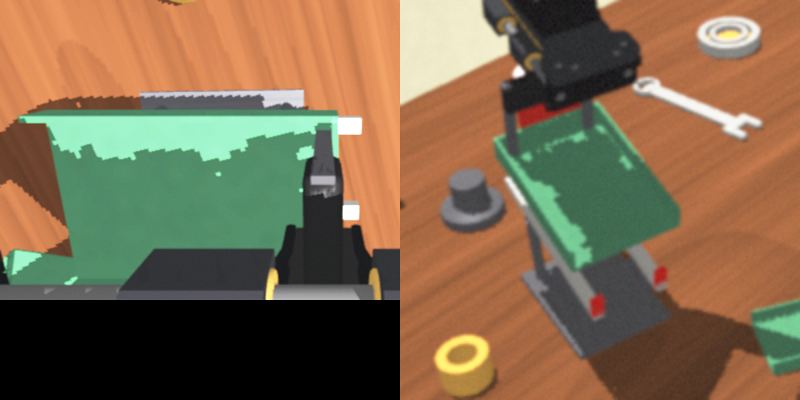

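The side crop shows the tray hovering over the rack, parallel to it with the spout at the stops. The wrist crop shows both rail ends at full-image (349,185) and (350,271). I'll use these for a relative check.

```bash
python3 - <<'E'
from h import *
np.set_printoptions(precision=4,suppress=True)
p=np.load("w4.npy",allow_pickle=True).item(); im=cv2.imread("pics/w4.png")[:,:,::-1].copy()
T=R.from_euler("ZY",[-14.57,-np.degrees(.2)],degrees=True)
tcp=np.array([.5697,.2841,.2185]); C=tcp-T.apply([.068,0,.0722])   # tray origin if handle centred
m=hsvmask(im,(0,0,200),(180,40,255)); O=np.array([.5345,.2983,.085]); o=p["origin"]; n=T.apply([0,0,1]); L=[]
for y0,y1 in((170,200),(255,290)):
    c=blobs(m,(335,y0,375,y1),30)[0][:,0]; hi=c[:,0].max()+.5; v=(c[:,1].min()+c[:,1].max())/2
    _,d=ray("wrist",[hi,v],p); P=o+d[0]*((O-o)@n/(d[0]@n)); l=T.inv().apply(P-C); L.append(l); print("rail end px",hi,v,c.min(0),c.max(0),"in tray frame",l)
g=hsvmask(im,(60,60,30),(90,255,255)); print("rim rows",[(u,60+np.flatnonzero(g[60:,u])[0]) for u in(100,200,300,330)])
for u in (100,300):
    v=np.flatnonzero(g[:,u])[0]; 
    v=[k for k in range(150,200) if g[k,u]][0]
    _,d=ray("wrist",[u,v-.5],p); Q=C+T.apply([0,0,.022]); P=o+d[0]*((Q-o)@n/(d[0]@n)); print("rim y in tray frame",T.inv().apply(P-C))
print("rail mid y",(L[0][1]+L[1][1])/2,"rail end x",(L[0][0]+L[1][0])/2)
E
```

```text
rail end px 361.5 185.0 [337 177] [361 193] in tray frame [ 0.0943  0.0351 -0.0512]
rail end px 358.5 272.0 [343 265] [358 279] in tray frame [ 0.094  -0.0255 -0.0512]
rim rows [(100, np.int64(170)), (200, np.int64(170)), (300, np.int64(170)), (330, np.int64(171))]
rim y in tray frame [-0.0344  0.0551  0.022 ]
rim y in tray frame [0.0584 0.0552 0.022 ]
rail mid y 0.00480738574031939 rail end x 0.09414257261985393
```

Within 0.3 mm laterally, and along the rails as planned. The remaining gap is about 51 mm, so I descend in stages and watch the force.

Request:
apply_moves([
  [0, 0, 1.2, 0, 0, 0, 0],
  [0, 0, 2.6, 0, 0, 0, 0],
  [0, 0, 3.8, 0, 0, 0, 0],
  [0, 0, 4.5, 0, 0, 0, 0],
  [0, 0, 4.7, 0, 0, 0, 0],
])

```text
time: 11.28
position: [0.5771, 0.282, 0.169]
tool_rot: [0.787, 0.61, 0.059, 0.079]
ft_force: [-0.5, 0.3, -3.4]
grip_width: 0.0137
```

Request:
apply_moves([
  [0, 0, 0, 0, 0, 0, 0],
  [0, 0, 0, 0, 0, 0, 0],
  [0, 0, 0.1, 0, 0, 0, 0],
  [0, 0, 0.2, 0, 0, 0, 0],
  [0, 0, 0.2, 0, 0, 0, 0],
])

```text
time: 11.7
position: [0.5784, 0.2827, 0.1697]
tool_rot: [0.786, 0.61, 0.061, 0.079]
ft_force: [0.3, 0.2, -3.6]
grip_width: 0.0138
```

Request:
apply_moves([
  [0, 0, 0.1, 0, 0, 0, 0],
  [0, 0, 0.1, 0, 0, 0, 0],
  [0, 0, 0.1, 0, 0, 0, 0],
])

```text
time: 11.95
position: [0.5786, 0.2827, 0.1686]
tool_rot: [0.786, 0.61, 0.061, 0.079]
ft_force: [-0.3, 0.5, -1.9]
grip_width: 0.0131
```

```bash
python3 - <<'E'
from h import *
plan([.5791,.2818,.1683],tool(-14.57,11.46)); print(robot.get_obs()["moment"])
E
```

```text
t 11.95 at [0.5786 0.2827 0.1686] go cm [-0.07  0.06  0.05] deg [ 0.02 -0.02  0.14] |d| 0.1 w 0.0131 F [-0.3  0.5 -1.9]
[ 0.08257654  0.12200352 -0.01391442]
```

Request:
apply_moves([
  [0, 0, 0.05, 0, 0, 0, 0],
  [0, 0, 0.1, 0, 0, 0, 0],
  [0, 0, 0.1, 0, 0, 0, 0],
  [0, 0, 0.1, 0, 0, 0, 0],
])

```text
time: 12.28
position: [0.5788, 0.2826, 0.1684]
tool_rot: [0.786, 0.61, 0.061, 0.079]
ft_force: [-2.8, -0.8, 6.0]
grip_width: 0.0134
```

Request:
apply_moves([
  [0, 0, 0.05, 0, 0, 0, 0],
  [0, 0, 0.1, 0, 0, 0, 0],
  [0, 0, 0.1, 0, 0, 0, 0],
  [0, 0, 0.1, 0, 0, 0, 0],
])

```text
time: 12.62
position: [0.5788, 0.2827, 0.1683]
tool_rot: [0.786, 0.61, 0.062, 0.079]
ft_force: [-4.7, -0.1, 10.0]
grip_width: 0.0139
```

Firm contact. I ease off 1 mm, open, and check.

Request:
apply_moves([
  [0, 0, -0.1, 0, 0, 0, 0],
  [0, 0, -0.1, 0, 0, 0, 0],
  [0, 0, -0.1, 0, 0, 0, 0.2],
  [0, 0, -0.1, 0, 0, 0, 0.4],
  [0, 0, -0.1, 0, 0, 0, 0.8],
])

```text
time: 13.03
position: [0.5791, 0.2825, 0.1671]
tool_rot: [0.786, 0.61, 0.061, 0.079]
ft_force: [0.1, 0.3, -0.2]
grip_width: 0.024
```

Request:
apply_moves([
  [0, 0, 0, 0, 0, 0, 0.8],
  [0, 0, 0, 0, 0, 0, 0.8],
  [0, 0, 0, 0, 0, 0, 0.8],
  [0, 0, 0, 0, 0, 0, 0.8],
  [0, 0, 0, 0, 0, 0, 0.8],
])

```text
time: 13.45
position: [0.5787, 0.2825, 0.1673]
tool_rot: [0.786, 0.61, 0.061, 0.079]
ft_force: [-0.6, 0.0, -0.3]
grip_width: 0.0561
```

Request:
apply_moves([
  [0, 0, 0, 0, 0, 0, 0.8],
  [0, 0, -1, 0, 0, 0, 0.8],
  [0, 0, -3, 0, 0, 0, 0.8],
  [0, 0, -6, 0, 0, 0, 0.8],
  [0, 0, -10, 0, 0, 0, 0.8],
])

```text
time: 13.87
position: [0.5578, 0.2868, 0.2642]
tool_rot: [0.787, 0.61, 0.058, 0.078]
ft_force: [0.4, 0.2, 0.7]
grip_width: 0.0691
```

Request:
apply_moves([
  [-3, 0, -1, 0, 0, 0, 0.8],
  [-7, 0, -2, 0, 0, 0, 0.8],
  [-11, 0, -3, 0, 0, 0, 0.8],
  [-15, 0, -3, 0, 0, 0, 0.8],
  [-18, 0, -3, 0, 0, 0, 0.8],
])

```text
time: 14.28
position: [0.5077, 0.1128, 0.2966]
tool_rot: [0.786, 0.61, 0.062, 0.08]
ft_force: [0.6, -0.1, -0.8]
grip_width: 0.0697
```

```bash
python3 - <<'E'
from h import *
p=robot.camera_params("wrist"); np.save("w5.npy",p,allow_pickle=True)
w=robot.camera("wrist"); s=robot.camera("side"); t=robot.camera("top")
for n,i in(("w5",w),("s5",s),("t5",t)): cv2.imwrite(f"pics/{n}.png",i[:,:,::-1])
c=np.zeros((600,800,3),np.uint8); c[:300,:400]=cv2.resize(w,(400,300)); c[:300,400:]=cv2.resize(s[200:350,100:300],(400,300)); c[300:]=cv2.resize(t[185:335,100:500],(800,300))
cv2.imwrite("pics/c5.png",c[:,:,::-1])
plan([.5,.0,.3],tool(-14))
E
```

```text
t 14.43 at [0.5084 0.1131 0.2959] go cm [-1.115e+01  2.090e+00  1.000e-02] deg [11.53  0.06 -0.64] |d| 11.3 w 0.0691 F [ 0.3 -0.2 -0.3]
```

View pics/c5.png

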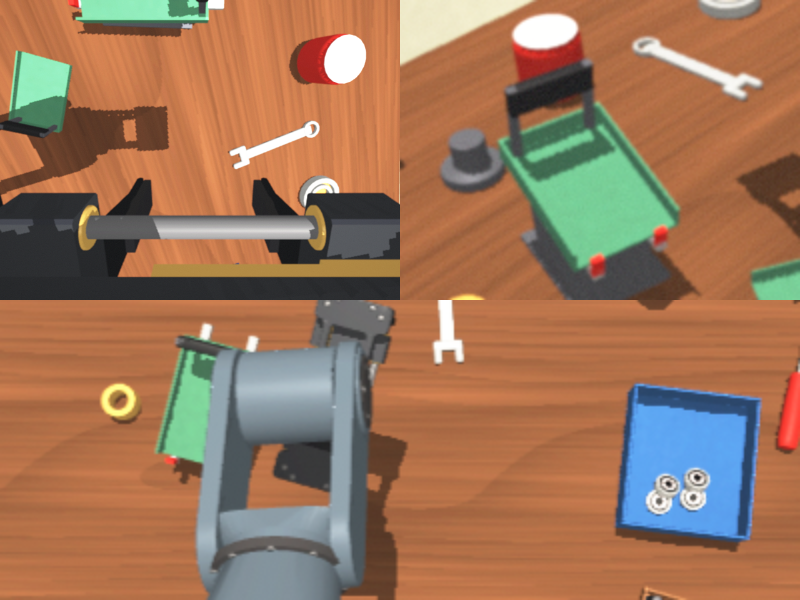

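All four bearings are in the bin, and the tray sits on the rack with its spout at the stops. I move the arm aside to measure the final pose.

Request:
apply_moves([
  [-4, 0, 0, 0, 0, 0, 0.8],
  [-8, 0, 0, 0, 0, 0, 0.8],
  [-12, 0, 0, 0, 0, 0, 0.8],
  [-16, 0, 0, 0, 0, 0, 0.8],
  [-20, 0, 0, 0, 0, 0, 0.8],
])

```text
time: 14.85
position: [0.4594, -0.0794, 0.2956]
tool_rot: [0.785, 0.611, 0.062, 0.08]
ft_force: [0.5, -0.4, -0.2]
grip_width: 0.0697
```

Request:
apply_moves([
  [-4, 0, 0, 0, 0, 0, 0.8],
  [-8, 0, 0, 0, 0, 0, 0.8],
  [-11, 0, 0, 0, 0, 0, 0.8],
  [-11, 0, 0, 0, 0, 0, 0.8],
])

```text
time: 15.18
position: [0.4327, -0.1907, 0.2961]
tool_rot: [0.788, 0.608, 0.061, 0.082]
ft_force: [1.0, 0.5, 0.3]
grip_width: 0.0699
```

```bash
python3 - <<'E'
from h import *
np.set_printoptions(precision=4,suppress=True)
t=robot.camera("top"); s=robot.camera("side"); cv2.imwrite("pics/t6.png",t[:,:,::-1])
c=blobs(hsvmask(t,(60,60,30),(90,255,255)),(150,180,260,290))[0]
b=cv2.boxPoints(cv2.minAreaRect(c)); P=onz("top",b,.107); print("tray rim",b.round(1).tolist(),P.mean(0),[np.linalg.norm(P[i]-P[i-1]).round(4) for i in range(4)],[np.degrees(np.arctan2(*(P[i]-P[i-1])[[1,0]])).round(1) for i in range(4)])
T=R.from_euler("ZY",[-14.57,-np.degrees(.2)],degrees=True)
O=np.array([.5333,.2955,.085])  # rails from the top view, same camera
print("tray in rack frame (rim plane)",T.inv().apply(P.mean(0)-O))
c=np.hstack([cv2.resize(t[180:290,160:270],(400,400)),cv2.resize(s[200:350,130:280],(400,400))]); cv2.imwrite("pics/c6.png",c[:,:,::-1])
t0=cv2.imread("pics/top0.png")[:,:,::-1]; d=(np.abs(t.astype(int)-t0).max(2)>60).astype(np.uint8)
print("changed",[cv2.boundingRect(k) for k in cv2.findContours(d,0,2)[0] if cv2.contourArea(k)>30])
E
```

```text
tray rim [[177.39999389648438, 261.3999938964844], [192.1999969482422, 202.3000030517578], [232.60000610351562, 212.39999389648438], [217.89999389648438, 271.5]] [0.5233 0.2951 0.107 ] [np.float64(0.1023), np.float64(0.1503), np.float64(0.1041), np.float64(0.1497)] [np.float64(76.6), np.float64(-11.1), np.float64(-103.6), np.float64(168.3)]
tray in rack frame (rim plane) [-0.005  -0.0029  0.0235]
changed [(297, 466, 34, 14), (291, 444, 21, 34), (300, 409, 31, 30), (297, 233, 52, 71), (217, 227, 21, 55), (164, 220, 476, 260), (178, 203, 55, 74)]
```

View pics/c6.png

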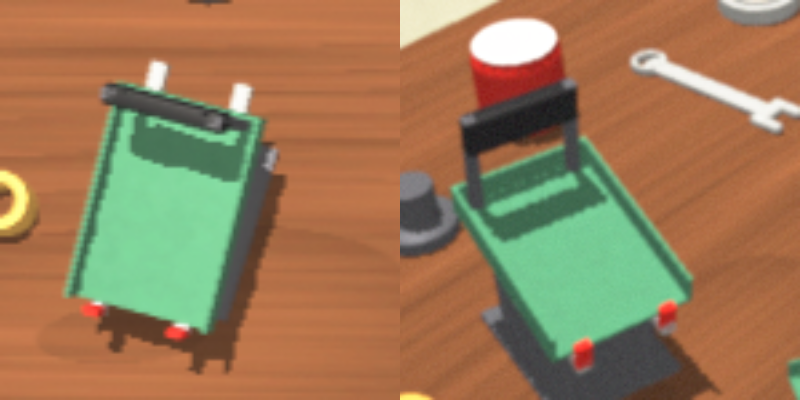

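The tray lies on both rails with the spout just above the stops. The simple rectangle mixes the rim with the wall's foot, so I fit each edge on its own sloped plane and compare it with the rails in the same camera.

```bash
cat > m.py <<'E'
from h import *
import sys
np.set_printoptions(precision=4,suppress=True)
T=R.from_euler("ZY",[-14.57,-np.degrees(.2)],degrees=True); O=np.array([.5333,.2955,.085]); n=T.apply([0,0,1])
def on(uv,h):
    o,d=ray("top",uv); q=O+n*h; return T.inv().apply(o+d*((q-o)@n/(d@n))[:,None]-O)
def edge(mask,rows,x0,x1,first):
    r=[]
    for v in rows:
        w=np.flatnonzero(mask[v,x0:x1])
        if len(w): r.append((x0+(w[0]-.5 if first else w[-1]+.5),v))
    return np.array(r)
def line(name,uv,h):
    P=on(uv,h); f=np.polyfit(P[:,0],P[:,1],1); e=P[:,1]-np.polyval(f,P[:,0]); k=abs(e)<.0025; f=np.polyfit(P[k,0],P[k,1],1)
    print(name,"y at mid %.4f"%np.polyval(f,-.003),"yaw %.2f"%np.degrees(np.arctan(f[0])),k.sum())
t0=cv2.imread("pics/top0.png")[:,:,::-1].copy(); t=cv2.imread(sys.argv[1])[:,:,::-1].copy()
W=hsvmask(t0,(0,0,190),(180,50,255))
for nm,a,b in (("+y rail",187.6,203.6),("-y rail",210.4,226.6)):
    pts=[]
    for v in range(208,258):
        xc=a+(b-a)*((263 if a<200 else 269)-v)/66; xs=np.arange(round(xc)-4,round(xc)+5); w=W[v,xs]>0
        if w.any(): pts.append((xs[w].mean(),v))
    line(nm,np.array(pts),0)
g=hsvmask(t,(55,50,25),(95,255,255))
line("+y rim",edge(g,range(210,256),165,245,True),.022); line("-y foot",edge(g,range(222,266),165,245,False),0)
E
python3 m.py pics/t6.png
```

```text
+y rail y at mid 0.0320 yaw -0.11 50
-y rail y at mid -0.0276 yaw -0.26 50
+y rim y at mid 0.0495 yaw 0.17 46
-y foot y at mid -0.0498 yaw 0.04 44
```

```bash
python3 - <<'E'
from h import *
t=robot.camera("top"); cv2.imwrite("pics/t7.png",t[:,:,::-1])
E
python3 m.py pics/t7.png | tail -2; python3 -c "
from rig import robot
print(robot.get_obs()['time'], robot.hand_in())"
```

```text
+y rim y at mid 0.0495 yaw 0.17 46
-y foot y at mid -0.0500 yaw 0.07 44
the job is handed in; nothing more can be done
15.3333 None
```

I tipped the four bearings into the blue bin without touching them, parked the empty tray on the rack, let go and handed the job in at about 15 s.

**Bearings:** the last top view that showed the bin has all four inside it. The wrist view showed an empty tray after tipping.

**Tray on the rack:**
- **Fit:** it looks flat on both rails, with its spout end about 3 mm from the red stops.
- **Straightness:** its edges are within about 0.4° of the rails.
- **Rest:** it did not move between the last two pictures, and the robot was clear of everything.

**Centring, where the checks disagreed:** the wrist camera, just before lowering, put the tray within 0.3 mm of the rack's centre line. The final top-camera fit puts it about 2.4 mm off towards the -y rail. The cameras are only good to about 2 mm, so I left it rather than risk a nudge.

**Other items:** a before/after comparison of the top view showed no change at the items in clear view. The arm and its shadow covered part of that picture, so that part was not compared.

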